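Check a tube warmer's test points with a tester pen

ROBOT

A 6-joint arm with a two-finger parallel gripper is mounted at the origin on the work surface. World frame = base frame: x ahead of the robot, y to its left, z up, the work surface at z = 0. Lengths are in m, angles in rad, forces in N, time in s.
With the tool pointing down it reaches from about 0.25 to 0.725 m from the base axis. Payload 4 kg.
Tool frame: the origin (TCP) lies between the finger pads; the fingertips stand 8 mm ahead of it and the grasp point (between the pads) lies 11 mm behind it; z points along the fingers, y is the line along which they close (so a half turn about z gives the same grasp; the last joint's range is limited). The gripper opens to 85 mm and grips with 20 to 120 N. Pads are 22 mm wide; open, the fingers measure 114 mm over their backs; the gripper's body (76 mm by 85 mm) begins 54 mm behind the grasp point. The pads swing forward as they close: fully open they stand 13 mm farther back than shut.
Start: joints at [-1.274, 0.241, 0.005, 1.335, 0, 1.571], TCP at [0.146, -0.478, 0.239] pointing down, gripper open.
Joint ranges: [-2.72, 2.72], [-1.05, 1.87], [-1.09, 1.28], [-1.99, 2.15], [-1.42, 1.44], [-3.14, 3.14]. Speed limits (rad/s): [2.79, 2.79, 3.14, 3.14, 3.14, 3.14].

INTERFACE

Orientations are given as a unit quaternion [x, y, z, w].
In Python, from workcell import status, viewer, bot gives the robot as it stands.
- The arm moves only by the tool servo_tool, never from a script. Its argument "commands" is a list of rows, each a list of 5 numbers: the finger opening in mm, from 0 to 85.4, then the shift along the tool's x, y, z in mm, then the turn about the tool's z in rad. A call has 1 to 20 rows; each row shifts and turns the commanded pose from where the row before left it, along the tool's axes as they then stand; what a row does not reach is not made up. A row lasts 1/8 s, in which the tool goes at most 62.5 mm and 10.7 degrees, less where a joint would pass 70% of its speed; a pose out of reach is approached as far as the arm can. A call is refused whole if a number of a shift passes 62.5 or a number of a turn 0.188, either way. A call with a gripper value outside its range is refused whole. The fingers move at their own pace and stop on an object; the grip force is fixed at half the most. Time passes only in rows, so rows that do not move let the fingers close. It gives the time, the measured TCP pose, the force, the opening and the grip force at its end, in the units of the state.
- status.get_obs(): the state, without advancing time (a new reading comes with each control period).
- viewer.camera(name): name is "scene" or "top" or "wrist"; returns (picture, depth): 384x512x3 uint8, red, green, blue; 384x512 float32, m along the optical axis (not along the pixel's ray), 0 where there is no reading.
- viewer.get_calibration(name): a dict with "camera_matrix" (3x3 intrinsics, pixels), "distortion" ([k1, k2, p1, p2, k3] as OpenCV has them; the pictures are not rectified), "R" (3x3) and "t" (3): a world point X has camera coordinates R X + t; the wrist camera has in their place "T_tool_cam" (4x4, takes a point from camera to tool coordinates, whose origin is the TCP and whose axes are the flange's). Camera axes: x right, y down, z forward; pixel columns grow to the right and rows downward; lengths in m; the calibration is good to about 2 mm. A picture is of the moment at which its call begins: read the wrist's pose just before it. get_calibration takes no time and is no camera call.
- bot.job_done(): hands the job in; it is judged then, once.
Trained networks look in the newest picture that a camera, given by its name, has taken for a name from the list of things; names that differ only in an ending like _2 or _b are one class to them, and where a whole thing is asked for, a point or a joint stands for the part that bears it (a point fixed in the world has none). Each returns a list of dicts, best first, with "p" (0 to 1); they miss things now and then, are a little off and sometimes report something else, mostly with a low value. They report only what shows in the picture. A call takes as long as a camera call. They do not tell look-alikes from the thing itself.
- viewer.masks_of(camera, label): "mask" (384x512 bool, what is visible of it) and "pixel" ([row, column] in pixels, amid what is visible of it).
- viewer.spot_point(camera, label): "pixel" ([row, column] in pixels: a listed point, or the origin of a listed thing).
The state is a dict: "clock": time; "joint_pos": joint angles; "joint_vel": joint speeds; "tau": joint torques, N m; "eef_pos": TCP position; "tool_rot": TCP orientation; "ft_force": force on the tool from outside, world axes, zero at the start; "ft_torque": the same for the moment, N m; "grip_width": finger opening in m; "grasp_force": force on a finger pad.
Only numpy, scipy, OpenCV 4.12 (cv2) and the standard library are available. Lean on these libraries where they do the work, as an engineer would, in place of code of your own. Each camera call takes 0.05 s, during which the arm holds its last target. There are 200 camera calls.

TASK

Take the tester pen from its stand and touch its metal tip first to the green test point and then to the yellow one on the tube warmer's sloping service panel, each time square to the panel and pressed briefly until the sprung contact gives a little. Leave the red point untouched and the things around undisturbed, then stand the pen back upright in its stand, fully home, and let go.

Things in the scene. Friction and masses are not known exactly. Their poses are not given: they have to be found in the camera images.
- probe_mid (a point): Tester pen (loose, 63 to 126 g): the point on its axis to grip, in its blue square handle 22 x 22 mm, 104 mm long (its top 50 mm of handle above this point, its lower end 54 mm below it). z runs up the pen away from the tip, x and y are square to the handle's flat sides. Below the handle are a black flange 32 mm across, 6 mm thick (45 to 51 mm above the tip) and an 8 mm steel rod. The tip's end lies 105 mm below this point; the pen is 155 mm long.
- probe_tip (a point): The round end of the tester pen's steel rod; axes as for the pen. While the pen stands in its stand it is 45 mm below the stand's top.
- stand_mouth (a point): Centre of the hole's mouth in the top of the pen's black stand, a fixed block 70 x 70 x 60 mm high; this point is 60 mm above the table, z up. The hole is 18 mm across with a 3 mm chamfer and 50 mm deep; the pen's rod goes in and its flange rests on the top.
- console: The tube warmer, a fixed cream instrument 220 mm wide (its y), 206 mm deep (its x) and 117 mm high; origin on the table under it, -x is its front side. Its front is a panel that slopes up at 35 deg from 35 mm high, 90 mm in front of the origin, to 110 mm high, 16 mm behind it; the points stand in a row across the panel's middle. Turns by up to 0.3 rad.
- green_top (a point): Centre of the flat steel face of the test point with the green collar. Its z axis points straight out of the sloping panel: panel and face are tilted 35 deg, up and towards the robot. The steel face is 18 mm across, its collar 32 mm across and 3 mm thick; the face stands 11 mm off the panel when not pressed. The three points stand in one level row, 55 mm apart; which colour stands where changes.
- yellow_top (a point): Centre of the flat steel face of the test point with the yellow collar. Its z axis points straight out of the sloping panel: panel and face are tilted 35 deg, up and towards the robot. The steel face is 18 mm across, its collar 32 mm across and 3 mm thick; the face stands 11 mm off the panel when not pressed. The three points stand in one level row, 55 mm apart; which colour stands where changes.
- red_top (a point): Centre of the flat steel face of the test point with the red collar. Its z axis points straight out of the sloping panel: panel and face are tilted 35 deg, up and towards the robot. The steel face is 18 mm across, its collar 32 mm across and 3 mm thick; the face stands 11 mm off the panel when not pressed. The three points stand in one level row, 55 mm apart; which colour stands where changes.
- green (a joint): How far the green test point's sprung steel face is pushed in (m): 0 untouched, 0.005 at its stop; it gives from about 1.2 N and takes about 4.2 N at the stop, and springs back.
- yellow (a joint): How far the yellow test point's sprung steel face is pushed in (m): 0 untouched, 0.005 at its stop; it gives from about 1.2 N and takes about 4.2 N at the stop, and springs back.
- red (a joint): How far the red test point's sprung steel face is pushed in (m): 0 untouched, 0.005 at its stop; it gives from about 1.2 N and takes about 4.2 N at the stop, and springs back.
- tipbox: Bystander: white box of yellow pipette tips, 120 x 85 x 72 mm; origin under its centre.
- tuberack: Bystander: white rack of capped tubes beside the warmer, 60 x 200 x 98 mm (its x, y, z), its long side along the depth of the warmer; origin under its centre.
- reagent: Bystander: small amber bottle by the pen's stand, 32 mm across, 70 mm tall; origin under its centre.
- phone: Bystander: black phone lying flat, 150 x 72 x 9 mm; origin under its centre.
- cup: Bystander: clear specimen cup, 60 mm across, 60 mm tall; origin under its centre.
- timer: Bystander: small white timer, 50 x 65 x 35 mm; origin under its centre.
Things that resemble listed ones, but are neither listed nor needed, are in the scene too. Of the things that look like the part that bears probe_mid, the larger one is meant.

How it is judged:
By the outcome, as a careful person would: the job done as asked, in the order asked, and still so for the second after the job is handed in, with the robot touching nothing.
It also fails if it takes over 51 s, if anything falls off the work surface, if the arm or the gripper's body presses on something with over 40 N, if the wrist force passes 120 N, or if a joint passes its speed limit or range.

## Working session

There is one attempt and no reset: what is moved stays moved. The work goes in short steps, Python scripts to look and compute and a tool call to move; the robot and the scene stay as the last step left them, time stands still between calls to the robot, and variables do not carry over. Pictures are saved under pics/ and viewed, at most 10 in all, crops included, and the job is handed in when it is done.

Besides the shell and the picture viewer there is one more tool, called after ">>>" as name([rows], argument=value, ...), one row to a line, values as JSON. servo_tool: Moves the arm, as the interface text tells. Its arguments: {"type":"object","properties":{"commands":{"type":"array"}},"required":["commands"]}

```bash
mkdir -p pics; ls; cat > h.py <<'E'
import numpy as np, cv2
from workcell import status, viewer, bot
from scipy.spatial.transform import Rotation as Rn
def cam(name):
    o=status.get_obs(); img,d=viewer.camera(name); c=viewer.get_calibration(name)
    K=np.array(c["camera_matrix"]);D=np.array(c["distortion"])
    if "R" in c: R=np.array(c["R"]);t=np.array(c["t"]); Twc=np.eye(4);Twc[:3,:3]=R.T;Twc[:3,3]=-R.T@t
    else:
        T=np.eye(4);T[:3,:3]=Rn.from_quat(o["tool_rot"]).as_matrix();T[:3,3]=o["eef_pos"];Twc=T@np.array(c["T_tool_cam"])
    return img,d,K,D,Twc
def ray(px,K,D,Twc):
    u=cv2.undistortPoints(np.array([[[px[1],px[0]]]],float),K,D)[0,0]
    return Twc[:3,3],Twc[:3,:3]@np.array([u[0],u[1],1.])
def at_z(px,z,K,D,Twc):
    o,v=ray(px,K,D,Twc); return o+v*(z-o[2])/v[2]
def at_d(px,d,K,D,Twc,w=1):
    r,c=int(round(px[0])),int(round(px[1])); p=d[max(r-w,0):r+w+1,max(c-w,0):c+w+1]; p=p[p>0]
    if not len(p): return np.full(3,np.nan)
    o,v=ray(px,K,D,Twc); return o+v*np.median(p)
def save(n,img): cv2.imwrite("pics/"+n,cv2.cvtColor(img,cv2.COLOR_RGB2BGR))
E
python3 - <<'E'
from h import *
np.set_printoptions(precision=4,suppress=True)
o=status.get_obs(); print({k:np.round(v,4) for k,v in o.items()})
ims=[]
for n in ["scene","top"]:
    img,d,*C=cam(n); ims.append(img)
    print(n,C[2])
    for l in ["probe_mid","probe_tip","stand_mouth","console","green_top","yellow_top","red_top","tipbox","tuberack","reagent","phone","cup","timer"]:
        for r in viewer.spot_point(n,l)[:3]:
            if r["p"]>.2: print(l,round(r["p"],2),np.round(r["pixel"]),at_d(r["pixel"],d,*C))
save("a_scene.png",ims[0]);save("a_top.png",ims[1])
E
```

```text
pics
{'clock': np.float64(0.0), 'joint_pos': array([-1.274 ,  0.2414,  0.0037,  1.3352, -0.    ,  1.5708]), 'joint_vel': array([-0.0005, -0.    , -0.0001,  0.0005, -0.0004,  0.0003]), 'tau': array([ -0.0008, -37.2318,  25.2408,   0.017 ,  -0.    ,  -0.    ]), 'eef_pos': array([ 0.146 , -0.4776,  0.2384]), 'tool_rot': array([ 0.989 ,  0.1479, -0.0002, -0.001 ]), 'ft_force': array([-0.3504, -0.2987,  0.0712]), 'ft_torque': array([ 0.0196, -0.0625,  0.0121]), 'grasp_force': np.float64(0.0), 'grip_width': np.float64(0.0856)}
scene [[ 0.2685  0.5074 -0.8188  1.455 ]
 [ 0.9632 -0.1308  0.2348 -0.3677]
 [ 0.012  -0.8517 -0.5238  0.7147]
 [ 0.      0.      0.      1.    ]]
probe_mid 0.63 [210. 224.] [ 0.5526 -0.2237  0.0885]
probe_tip 0.77 [228. 196.] [ 0.5835 -0.3153  0.0576]
probe_tip 0.73 [228. 225.] [ 0.5461 -0.2233  0.014 ]
probe_tip 0.33 [222. 197.] [ 0.5627 -0.3112  0.065 ]
stand_mouth 0.62 [220. 197.] [ 0.5613 -0.3101  0.0693]
stand_mouth 0.5 [192. 302.] [0.3965 0.0985 0.0098]
console 0.8 [232. 317.] [0.7414 0.0002 0.0989]
yellow_top 0.56 [242. 168.] [ 0.5661 -0.4026  0.0079]
tipbox 
[... 374 characters left out ...]
 ]]
probe_mid 0.54 [184. 297.] [ 0.5498 -0.2427  0.0039]
probe_mid 0.52 [183. 321.] [ 0.5379 -0.3097  0.1229]
stand_mouth 0.92 [186. 319.] [ 0.534  -0.3094  0.0696]
console 0.92 [164. 208.] [0.6054 0.0585 0.0843]
green_top 0.5 [171. 208.] [0.5833 0.0569 0.0727]
green_top 0.48 [171. 222.] [0.5829 0.0114 0.0814]
yellow_top 0.41 [168. 226.] [ 0.5924 -0.0022  0.0766]
red_top 0.44 [174. 185.] [0.5759 0.1335 0.0646]
tipbox 0.84 [143. 319.] [ 0.6832 -0.3127  0.0653]
tuberack 0.95 [150. 154.] [0.6583 0.2435 0.0574]
reagent 0.57 [185. 342.] [ 0.5427 -0.3914  0.0448]
phone 0.62 [242. 194.] [0.3514 0.1095 0.0089]
cup 0.8 [239. 126.] [0.3603 0.3403 0.0044]
timer 0.9 [209. 376.] [ 0.4624 -0.5088  0.0366]
```

```bash
python3 - <<'E'
import cv2,numpy as np
a=cv2.imread("pics/a_scene.png")[140:320,90:420];b=cv2.imread("pics/a_top.png")[110:280,110:400]
a=cv2.resize(a,(560,305),interpolation=3);b=cv2.resize(b,(560,328)[:2],interpolation=3)
cv2.imwrite("pics/b.png",np.vstack([a,b])[:600])
E
```

```text
(no output)
```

View pics/b.png

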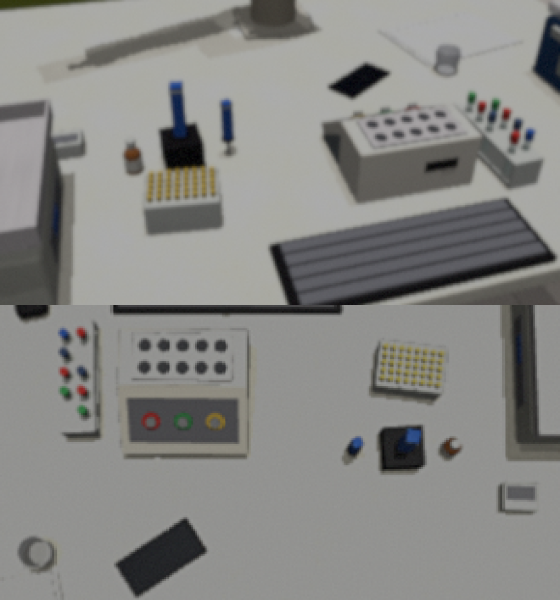

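Top view: pen in the stand at [183,321] is the larger one, and the small look-alike is at [184,297]. On the panel, red is left [170,188], green middle [170,205], yellow right [170,221]. I'll choose the stand pen. First I move above the panel and level the tool with world x.

>>> servo_tool([
  [60, 47, -27, -13, 0],
  [60, 47, -27, -13, 0],
  [60, 47, -27, -13, 0],
  [60, 47, -27, -13, 0],
  [60, 47, -27, -13, 0],
  [60, 47, -27, -13, 0],
  [60, 47, -27, -13, 0],
  [60, 47, -27, -13, 0],
  [60, 47, -27, -13, 0],
  [60, 47, -27, -13, 0.149],
  [60, 0, 0, 0, 0.149],
])

```text
clock: 2.78
eef_pos: [0.5192, -0.0796, 0.3692]
tool_rot: [1.0, -0.0, 0.001, -0.0]
ft_force: [0.0, 0.4, 0.0]
grip_width: 0.0599
grasp_force: 0.0
```

```bash
python3 - <<'E'
from h import *
np.set_printoptions(precision=4,suppress=True)
o=status.get_obs(); print(o["joint_pos"],o["eef_pos"],o["clock"]);print(Rn.from_quat(o["tool_rot"]).as_matrix())
img,d,*C=cam("wrist"); save("c.png",img)
for l in ["green_top","yellow_top","red_top","console"]:
    for r in viewer.spot_point("wrist",l)[:3]:
        if r["p"]>.2: print(l,round(r["p"],2),np.round(r["pixel"]),at_d(r["pixel"],d,*C))
E
```

```text
[-0.1524  0.281   0.3923  1.6811  0.0006  2.9899] [ 0.5192 -0.0796  0.3692] 2.775
[[ 1.     -0.0007  0.0012]
 [-0.0007 -1.      0.0005]
 [ 0.0012 -0.0005 -1.    ]]
green_top 0.53 [ 98. 136.] [0.5831 0.0668 0.0803]
yellow_top 0.69 [ 99. 176.] [0.5818 0.0178 0.0797]
yellow_top 0.49 [30. 11.] [0.6666 0.247  0.0125]
red_top 0.47 [97. 87.] [0.5836 0.1268 0.0802]
console 0.62 [ 62. 153.] [0.6229 0.0373 0.0964]
```

View pics/c.png

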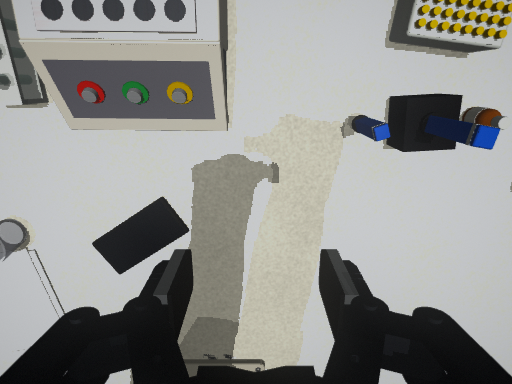

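Green (middle), yellow (right) and red (left) are all at z≈0.080, with the row along y and console yaw ≈0. Turning about tool z alone can't tilt the pen, so I'll push against the reach limit in free air to see whether the tool tilts outward.

>>> servo_tool([
  [60, 50, -40, 0, 0],
  [60, 50, -40, 0, 0],
  [60, 50, 0, 0, 0],
  [60, 50, 0, 0, 0],
  [60, 50, 0, 0, 0],
  [60, 50, 0, 0, 0],
])

```text
clock: 3.78
eef_pos: [0.6564, -0.0049, 0.3807]
tool_rot: [0.999, -0.001, -0.048, -0.0]
ft_force: [-0.2, -0.1, 0.5]
grip_width: 0.0596
grasp_force: 0.0
```

```bash
cat > s.py <<'E'
from h import *
np.set_printoptions(precision=4,suppress=True)
o=status.get_obs(); print(o["joint_pos"],o["eef_pos"],o["clock"]);R=Rn.from_quat(o["tool_rot"]).as_matrix();print(R,"tilt x",np.degrees(np.arctan2(R[0,2],-R[2,2])),"y",np.degrees(np.arctan2(R[1,2],-R[2,2])),o["ft_force"],o["grasp_force"],o["grip_width"])
E
python3 s.py
```

```text
[-0.0074  0.7925  1.2752  2.1489 -0.      3.1356] [ 0.6564 -0.0049  0.3807] 3.775
[[ 0.9955 -0.0015 -0.0952]
 [-0.0014 -1.      0.0007]
 [-0.0952 -0.0006 -0.9955]] tilt x -5.46091494795015 y 0.04030227131268396 [-0.2209 -0.0733  0.4537] 0.0 0.05956836271415946
```

>>> servo_tool([
  [60, -20, 0, -50, 0],
  [60, -20, 0, -50, 0],
  [60, -20, 0, -50, 0],
  [60, -20, 0, -50, 0],
  [60, -20, 0, -50, 0],
])

```text
clock: 4.4
eef_pos: [0.6066, -0.0048, 0.5266]
tool_rot: [0.998, -0.001, 0.067, 0.0]
ft_force: [0.4, 0.3, 0.5]
grip_width: 0.0598
grasp_force: 0.0
```

```bash
python3 s.py
```

```text
[-0.0079  0.5616  1.2734  2.1491  0.0001  3.135 ] [ 0.6066 -0.0048  0.5266] 4.4
[[ 0.9911 -0.0014  0.1331]
 [-0.0013 -1.     -0.001 ]
 [ 0.1331  0.0008 -0.9911]] tilt x 7.648226861689578 y -0.05758619053518379 [0.444  0.2856 0.4947] 0.0 0.05982596282402131
```

>>> servo_tool([
  [60, -15, 0, -50, 0],
  [60, -15, 0, -50, 0],
  [60, -15, 0, -50, 0],
])

```text
clock: 4.78
eef_pos: [0.5646, -0.0047, 0.6025]
tool_rot: [0.991, -0.001, 0.131, 0.001]
ft_force: [0.7, -0.7, 0.9]
grip_width: 0.06
grasp_force: 0.0
```

```bash
python3 s.py
```

```text
[-0.0084  0.4321  1.2734  2.1493  0.0001  3.1346] [ 0.5646 -0.0047  0.6025] 4.775
[[ 0.9657 -0.0017  0.2598]
 [-0.0012 -1.     -0.0021]
 [ 0.2598  0.0017 -0.9657]] tilt x 15.059391312871753 y -0.12228610424087888 [ 0.6954 -0.6927  0.8788] 0.0 0.06000725330397859
```

>>> servo_tool([
  [60, -15, 0, -50, 0],
  [60, 0, 0, 0, 0],
])

```text
clock: 5.03
eef_pos: [0.5475, -0.0046, 0.6285]
tool_rot: [0.988, -0.001, 0.154, 0.001]
ft_force: [-0.5, 0.1, -0.7]
grip_width: 0.0603
grasp_force: 0.0
```

```bash
python3 s.py
```

```text
[-0.0084  0.3863  1.2748  2.1495  0.0002  3.1347] [ 0.5475 -0.0046  0.6285] 5.025
[[ 0.9524 -0.0019  0.3048]
 [-0.0012 -1.     -0.0024]
 [ 0.3048  0.0019 -0.9524]] tilt x 17.747537223880126 y -0.14438297067081665 [-0.5257  0.113  -0.7138] 0.0 0.060308014239629615
```

>>> servo_tool([
  [60, -18, 34, 35, 0],
  [60, -18, 34, 35, 0],
  [60, -18, 34, 35, 0],
  [60, -18, 34, 35, 0],
  [60, -18, 34, 35, 0],
  [60, -18, 34, 35, 0],
  [60, -18, 34, 35, 0],
  [60, -18, 34, 35, 0],
  [60, -18, 34, 35, 0],
  [60, 0, 0, 0, 0],
])

```text
clock: 6.28
eef_pos: [0.4894, -0.3029, 0.2811]
tool_rot: [0.989, -0.003, 0.146, -0.002]
ft_force: [-0.3, 0.9, 0.6]
grip_width: 0.0597
grasp_force: 0.0
```

```bash
python3 s.py; python3 - <<'E'
from h import *
np.set_printoptions(precision=4,suppress=True)
img,d,*C=cam("wrist"); save("d.png",img)
for l in ["probe_mid","probe_tip","stand_mouth","reagent","green_top","yellow_top","red_top"]:
    for r in viewer.spot_point("wrist",l)[:3]:
        if r["p"]>.2: print(l,round(r["p"],2),np.round(r["pixel"]),at_d(r["pixel"],d,*C),at_z(r["pixel"],.06,*C))
# point cloud of handle
H,W=d.shape; vv,uu=np.mgrid[0:H,0:W]
P=cv2.undistortPoints(np.stack([uu,vv],-1).reshape(-1,1,2).astype(float),C[0],C[1])[:,0]
X=(np.c_[P,np.ones(len(P))]*d.reshape(-1,1))@C[2][:3,:3].T+C[2][:3,3]
rgb=img.reshape(-1,3).astype(int); blue=(rgb[:,2]>rgb[:,0]+40)&(d.ravel()>0)
m=blue&(abs(X[:,0]-.54)<.06)&(abs(X[:,1]+.31)<.05)&(X[:,2]>.06)
Q=X[m]; print(len(Q),Q.min(0),Q.max(0))
for a in np.arange(.06,.18,.015):
    s=Q[(Q[:,2]>a)&(Q[:,2]<a+.015)]
    if len(s)>5: print(round(a,3),len(s),np.percentile(s,[2,98],0).ravel())
t=Q[Q[:,2]>.166]; print("top",len(t),t.mean(0), cv2.minAreaRect(t[:,:2].astype(np.float32)*1000))
E
```

```text
[-0.6443  0.1949  0.0155  1.1569  0.1761  2.524 ] [ 0.4894 -0.3029  0.2811] 6.275
[[ 0.9576 -0.0052  0.2881]
 [-0.0063 -1.      0.0027]
 [ 0.2881 -0.0044 -0.9576]] tilt x 16.745863601815167 y 0.15927690591617966 [-0.2794  0.8694  0.6233] 0.0 0.05972181123806619
probe_mid 0.94 [164. 266.] [ 0.5444 -0.312   0.1698] [ 0.5505 -0.315   0.06  ]
probe_mid 0.89 [167. 185.] [ 0.5449 -0.2351  0.1142] [ 0.5475 -0.2233  0.06  ]
probe_tip 0.67 [163. 264.] [ 0.5446 -0.3097  0.1699] [ 0.5508 -0.3119  0.06  ]
stand_mouth 0.73 [166. 264.] [ 0.5421 -0.31    0.17  ] [ 0.5472 -0.3123  0.06  ]
reagent 0.6 [168. 331.] [ 0.5454 -0.3906  0.0474] [ 0.5448 -0.3878  0.06  ]
732 [ 0.5369 -0.3238  0.1674] [ 0.5601 -0.2998  0.1722]
0.165 732 [ 0.5377 -0.3221  0.1681  0.5591 -0.3014  0.1712]
top 732 [ 0.5483 -0.3117  0.1697] ((548.4019165039062, -311.7720031738281), (21.507368087768555, 21.63226318359375), 79.81680297851562)
```

View pics/d.png

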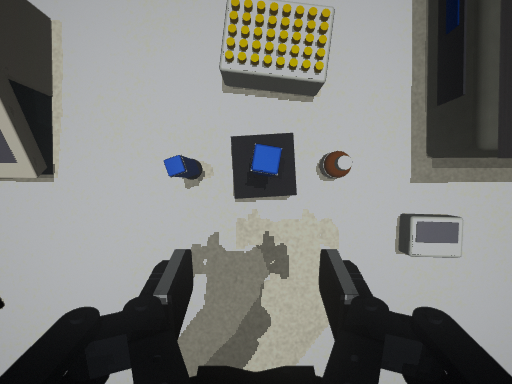

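The pen top centre is at (0.548, −0.312, 0.170), with the stand below it. The small pen is at [167,185] and the bottle at [165,335], both 75+ mm away. Descending to grasp with the tool tilted 16.8°; a half turn about tool z then tilts the pen 33.5°.

>>> servo_tool([
  [60, 6, 5, 10, 0],
  [60, 5.5, 4.2, 10, 0],
  [60, 0, 0, 40, 0],
  [60, 0, 0, 40, 0],
  [60, 0, 0, 40, 0],
  [60, 0, 0, 37, 0],
  [60, 0, 0, 0, 0],
])

```text
clock: 7.55
eef_pos: [0.5543, -0.31, 0.1165]
tool_rot: [0.989, -0.001, 0.146, -0.002]
ft_force: [-0.1, 0.5, 0.4]
grip_width: 0.0599
grasp_force: 0.0
```

```bash
python3 s.py; python3 - <<'E'
from h import *
img,d,*C=cam("wrist"); save("e.png",img)
E
```

```text
[-0.5856  0.4135 -0.1276  0.7842  0.1632  2.5773] [ 0.5543 -0.31    0.1165] 7.55
[[ 0.9571 -0.0006  0.2896]
 [-0.0015 -1.      0.0028]
 [ 0.2896 -0.0032 -0.9571]] tilt x 16.83512898170797 y 0.17006261457945498 [-0.1252  0.4603  0.3689] 0.0 0.05994748981158638
```

View pics/e.png

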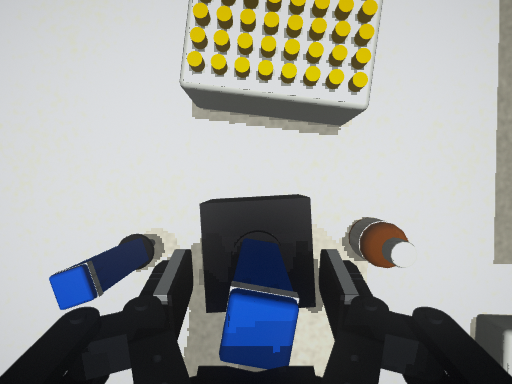

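Pen handle sits between the fingers with neighbours clear. Closing.

>>> servo_tool([
  [60, -2.5, 1.5, -0.5, 0],
  [10, 0, 0, 0, 0],
  [10, 0, 0, 0, 0],
  [10, 0, 0, 0, 0],
  [10, 0, 0, 0, 0],
  [10, 0, 0, 0, 0],
  [10, 0, 0, 0, 0],
])

```text
clock: 8.48
eef_pos: [0.5541, -0.3139, 0.1227]
tool_rot: [0.989, -0.001, 0.151, 0.002]
ft_force: [-2.2, 0.1, 5.9]
grip_width: 0.0215
grasp_force: 59.2
```

```bash
python3 s.py
```

```text
[-0.5914  0.4043 -0.1272  0.7833  0.1642  2.5727] [ 0.5541 -0.3139  0.1227] 8.475
[[ 0.9544 -0.0017  0.2986]
 [-0.0007 -1.     -0.0036]
 [ 0.2986  0.0032 -0.9544]] tilt x 17.374336292735663 y -0.2149298986815884 [-2.2467  0.0738  5.9367] 59.161407351493835 0.021500657718489018
```

Gripped at 59 N. Lift straight up.

>>> servo_tool([
  [10, 6, 0, -19, 0],
  [10, 9, 0, -28.7, 0],
  [10, 9, 0, -28.7, 0],
  [10, 12, 0, -38.2, 0],
  [10, 12, 0, -38.2, 0],
  [10, 0, 0, 0, 0],
])

```text
clock: 9.22
eef_pos: [0.5558, -0.3141, 0.2856]
tool_rot: [0.988, -0.0, 0.153, 0.003]
ft_force: [0.8, 0.2, -0.5]
grip_width: 0.0212
grasp_force: 58.8
```

```bash
python3 s.py; python3 - <<'E'
from h import *
img,d,*C=cam("scene"); save("f.png",cv2.resize(img[130:290,120:320],(800,640))[:600])
for r in viewer.spot_point("scene","probe_tip")[:3]: print(r["p"],r["pixel"],at_d(r["pixel"],d,*C))
E
```

```text
[-0.5901  0.301   0.1612  1.1694  0.1642  2.5736] [ 0.5558 -0.3141  0.2856] 9.225
[[ 0.953  -0.0014  0.3029]
 [ 0.0005 -1.     -0.0061]
 [ 0.3029  0.006  -0.953 ]] tilt x 17.63479073898684 y -0.36713223648137333 [ 0.7891  0.1569 -0.5476] 58.7548166513443 0.0212206335540723
0.72 [186.2, 192.8] [ 0.24057947 -0.29235749  0.0018163 ]
0.68 [229.8, 225.1] [ 0.54558056 -0.2235552   0.00481247]
```

View pics/f.png

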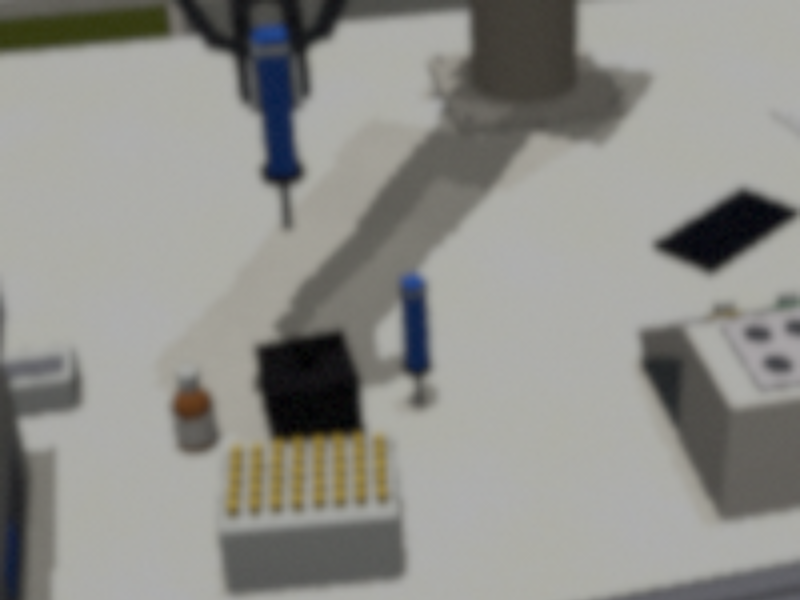

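The pen is held vertical and clear of the stand; bottle, tip box and small pen look untouched. Next I measure the empty stand mouth, then move over to the panel.

```bash
python3 - <<'E'
from h import *
np.set_printoptions(precision=4,suppress=True)
for n in ["top","scene"]:
    img,d,*C=cam(n)
    p=np.array([.550,-.312,.178]); Tcw=np.linalg.inv(C[2]); print(n,"tip px exp",cv2.projectPoints(p[None],cv2.Rodrigues(Tcw[:3,:3])[0],Tcw[:3,3],C[0],C[1])[0].ravel()[::-1],[np.round(r["pixel"],1) for r in viewer.spot_point(n,"probe_tip")[:2]])
    for r in viewer.spot_point(n,"stand_mouth")[:2]: print(r["p"],r["pixel"],at_z(r["pixel"],.06,*C))
E
```

```text
top tip px exp [176.333  324.3615] []
0.75 [186.4, 318.7] [ 0.535  -0.3107  0.06  ]
scene tip px exp [187.8413 192.812 ] [array([186.1, 194.8]), array([181.4, 351.7])]
0.83 [223.4, 196.2] [ 0.5631 -0.3135  0.06  ]
```

>>> servo_tool([
  [10, -8.5, -30, -8.6, 0],
  [10, -8.5, -44, -8.6, 0],
  [10, -8.5, -44, -8.6, 0],
  [10, -8.5, -44, -8.6, 0],
  [10, -8.5, -44, -8.6, 0],
  [10, -8.5, -44, -8.6, 0],
  [10, -8.5, -44, -8.6, 0],
  [10, -8.5, -44, -8.6, 0],
  [10, 0, -16, 0, 0],
  [10, 0, 0, 0, 0],
])

```text
clock: 10.88
eef_pos: [0.4696, 0.0158, 0.326]
tool_rot: [0.989, 0.015, 0.15, -0.007]
ft_force: [-0.1, -0.6, -1.7]
grip_width: 0.0212
grasp_force: 58.9
```

```bash
python3 s.py; cat > pts.py <<'E'
from h import *
import sys
np.set_printoptions(precision=4,suppress=True)
img,d,*C=cam("wrist"); save(sys.argv[1],img)
hsv=cv2.cvtColor(img,cv2.COLOR_RGB2HSV).reshape(-1,3).astype(int)
H,W=d.shape; vv,uu=np.mgrid[0:H,0:W]
P=cv2.undistortPoints(np.stack([uu,vv],-1).reshape(-1,1,2).astype(float),C[0],C[1])[:,0]
X=(np.c_[P,np.ones(len(P))]*d.reshape(-1,1))@C[2][:3,:3].T+C[2][:3,3]
n=np.array([-np.sin(.611),0,np.cos(.611)])
roi=(abs(X[:,0]-.58)<.05)&(X[:,1]>-.05)&(X[:,1]<.17)&(d.ravel()>0)
for nm,a,b in [("green",45,85),("yellow",18,34),("red",-1,8)]:
    m=roi&(hsv[:,0]>a)&(hsv[:,0]<b)&(hsv[:,1]>110)&(hsv[:,2]>60)
    Q=X[m]; px=np.c_[vv.ravel(),uu.ravel()][m]
    if len(Q): print(nm,len(Q),"px",px.min(0),px.max(0),"mid",(np.percentile(Q,3,0)+np.percentile(Q,97,0))/2)
for l in ["green_top","yellow_top","red_top","probe_tip"]:
    for r in viewer.spot_point("wrist",l)[:2]:
        if r["p"]>.3: print(l,round(r["p"],2),np.round(r["pixel"]),at_d(r["pixel"],d,*C),at_z(r["pixel"],.0815,*C))
E
python3 pts.py g.png
```

```text
[ 0.0275 -0.0777 -0.1684  1.1793  0.0097  3.1407] [0.4696 0.0158 0.326 ] 10.875
[[ 0.9547  0.0313  0.2959]
 [ 0.0272 -0.9995  0.0178]
 [ 0.2963 -0.009  -0.955 ]] tilt x 17.21513883159718 y 1.068456137079051 [-0.1383 -0.5677 -1.6584] 58.93955111503601 0.0211512553227527
green 333 px [105 203] [130 229] mid [0.5887 0.0692 0.0748]
yellow 348 px [107 249] [131 274] mid [0.5883 0.0139 0.0742]
red 330 px [103 158] [128 184] mid [0.5893 0.1242 0.0746]
green_top 0.65 [123. 217.] [0.5809 0.0673 0.0789] [0.5804 0.067  0.0815]
yellow_top 0.58 [123. 259.] [0.5822 0.0166 0.0812] [0.5821 0.0166 0.0815]
red_top 0.67 [120. 171.] [0.5836 0.1224 0.0801] [0.5834 0.122  0.0815]
probe_tip 0.74 [162. 428.] [ 0.5486 -0.2243  0.0039] [ 0.542  -0.1852  0.0815]
```

View pics/g.png

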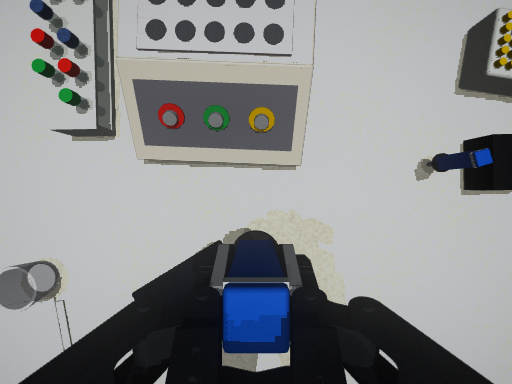

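Green [117,217], yellow [119,262], red [115,171], all consistent at 55 mm spacing: green ≈(0.582, 0.068, 0.081), yellow ≈(0.582, 0.014, 0.081). Next comes the half turn, which tilts the pen.

>>> servo_tool([
  [10, 0, 0, 0, -0.188],
  [10, 0, 0, 0, -0.188],
  [10, 0, 0, 0, -0.188],
  [10, 0, 0, 0, -0.188],
  [10, 0, 0, 0, -0.188],
  [10, 0, 0, 0, -0.188],
  [10, 0, 0, 0, -0.188],
  [10, 0, 0, 0, -0.188],
  [10, 0, 0, 0, -0.188],
  [10, 0, 0, 0, -0.188],
  [10, 0, 0, 0, -0.188],
  [10, 0, 0, 0, -0.188],
  [10, 0, 0, 0, -0.188],
  [10, 0, 0, 0, -0.188],
  [10, 0, 0, 0, -0.188],
  [10, 0, 0, 0, -0.188],
  [10, 0, 0, 0, -0.022],
  [10, 0, 0, 0, 0],
])

```text
clock: 13.38
eef_pos: [0.4695, 0.0155, 0.3262]
tool_rot: [0.046, 0.988, 0.016, 0.149]
ft_force: [0.5, -0.3, -1.8]
grip_width: 0.0213
grasp_force: 59.0
```

```bash
cat > go.py <<'E'
from h import *
import sys
np.set_printoptions(precision=4,suppress=True)
o=status.get_obs();R=Rn.from_quat(o["tool_rot"]).as_matrix();p=o["eef_pos"]
tip=p+R@np.array([-.0379,-.002,.101]); dn=R@np.array([-.2986,.003,.9544])
print("t",o["clock"],"tcp",p,"tip",tip,"pendir",dn,"ideal",[.5736,-.005,-.819],"j",o["joint_pos"],o["ft_force"],o["grasp_force"])
G={"green":[.582,.0685,.081],"yellow":[.582,.0140,.081]}
for k,g in G.items():
    for back in (.04,.0): print(k,back,"tool shift mm",1000*R.T@(np.array(g)-back*dn-tip))
E
python3 go.py;python3 s.py|tail -1
```

```text
t 13.375 tcp [0.4695 0.0155 0.3262] tip [0.5353 0.0118 0.2407] pendir [ 0.5667 -0.0083 -0.8239] ideal [0.5736, -0.005, -0.819] j [ 0.0268 -0.0779 -0.168   1.1798  0.0099  0.1209] [ 0.4981 -0.2824 -1.7645] 58.98295819759369
green 0.04 tool shift mm [ 19.6966  53.147  129.19  ]
green 0.0 tool shift mm [  7.7526  53.267  167.366 ]
yellow 0.04 tool shift mm [ 14.5127  -1.0972 128.2151]
yellow 0.0 tool shift mm [  2.5687  -0.9772 166.3911]
 [-0.293   0.0452 -0.9551]] tilt x 17.212653968988487 y 1.0729631545756233 [ 0.4981 -0.2824 -1.7645] 58.98295819759369 0.021298346272439872
```

>>> servo_tool([
  [10, 5, 13.3, 32.3, 0],
  [10, 5, 13.3, 32.3, 0],
  [10, 5, 13.3, 32.3, 0],
  [10, 4.7, 13.2, 32.3, 0],
  [10, 0, 0, 0, 0],
])

```text
clock: 14.0
eef_pos: [0.4914, 0.0731, 0.1966]
tool_rot: [0.044, 0.988, 0.015, 0.146]
ft_force: [-0.1, 0.4, -1.1]
grip_width: 0.0216
grasp_force: 59.1
```

```bash
python3 go.py; python3 pts.py i.png
```

```text
t 14.0 tcp [0.4914 0.0731 0.1966] tip [0.5567 0.0694 0.1107] pendir [ 0.5618 -0.0079 -0.8273] ideal [0.5736, -0.005, -0.819] j [ 0.1659  0.0475 -0.3858  0.8442 -0.0307  0.251 ] [-0.0959  0.4401 -1.0567] 59.051318764686584
green 0.04 tool shift mm [-3.7164 -0.1786 -2.3972]
green 0.0 tool shift mm [-15.6604  -0.0586  35.7788]
yellow 0.04 tool shift mm [ -8.7346 -54.4388  -3.3464]
yellow 0.0 tool shift mm [-20.6786 -54.3188  34.8296]
green 184 px [223 239] [236 271] mid [0.5802 0.0698 0.0685]
yellow 588 px [228 180] [262 213] mid [0.5876 0.0143 0.0746]
red 610 px [218 297] [252 331] mid [0.5887 0.1241 0.0747]
yellow_top 0.84 [247. 190.] [0.5832 0.01   0.0816] [0.5833 0.01   0.0815]
red_top 0.76 [238. 315.] [0.5852 0.124  0.0821] [0.5858 0.1241 0.0815]
```

View pics/i.png

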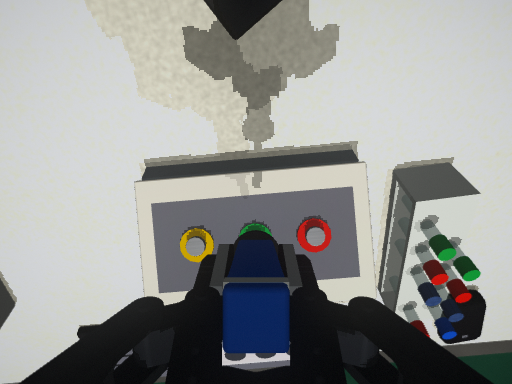

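Yellow [245,196] and red [236,316] straddle the pen, with green right under it. Lining up and closing in.

>>> servo_tool([
  [10, -5.2, 0.3, 0, 0],
  [10, -4.2, 0, 13.4, 0],
  [10, -4.2, 0, 13.4, 0],
  [10, 0, 0, 0, 0],
  [10, 0, 0, 0, 0],
])

```text
clock: 14.88
eef_pos: [0.514, 0.0724, 0.1773]
tool_rot: [0.044, 0.988, 0.016, 0.149]
ft_force: [0.2, 0.6, -1.0]
grip_width: 0.0214
grasp_force: 59.1
```

```bash
python3 go.py|head -2; python3 pts.py i2.png | grep -E "px"
```

```text
t 14.875 tcp [0.514  0.0724 0.1773] tip [0.5797 0.0687 0.0918] pendir [ 0.5659 -0.0074 -0.8245] ideal [0.5736, -0.005, -0.819] j [ 0.1559  0.1055 -0.3776  0.7891 -0.0281  0.2412] [ 0.1939  0.6125 -1.0385] 59.05427098274231
green 0.04 tool shift mm [ 12.8976  -0.6498 -27.1901]
green 384 px [217 236] [238 273] mid [0.5821 0.0692 0.0704]
yellow 732 px [222 171] [259 208] mid [0.5876 0.0144 0.0746]
red 735 px [211 301] [248 338] mid [0.5888 0.1242 0.0747]
```

>>> servo_tool([
  [10, 0, 0, 4, 0],
  [10, -0.6, 0, 3.8, 0],
  [10, 0, 0, 0, 0],
])

```text
clock: 15.5
eef_pos: [0.517, 0.0725, 0.1701]
tool_rot: [0.044, 0.988, 0.016, 0.149]
ft_force: [0.1, 0.4, -1.0]
grip_width: 0.021
grasp_force: 59.1
```

>>> servo_tool([
  [10, -0.9, 0, 2.9, 0],
  [10, 0, 0, 0, 0],
])

```text
clock: 15.75
eef_pos: [0.5189, 0.0725, 0.1679]
tool_rot: [0.044, 0.988, 0.016, 0.149]
ft_force: [-0.3, 0.7, -1.1]
grip_width: 0.0215
grasp_force: 59.1
```

```bash
python3 go.py|head -2
```

```text
t 15.75 tcp [0.5189 0.0725 0.1679] tip [0.5847 0.0688 0.0825] pendir [ 0.5667 -0.0073 -0.8239] ideal [0.5736, -0.005, -0.819] j [ 0.1544  0.1235 -0.3841  0.7636 -0.0277  0.2397] [-0.2681  0.6523 -1.1215] 59.054542779922485
green 0.04 tool shift mm [ 14.8715  -0.7243 -37.5803]
```

>>> servo_tool([
  [10, -0.6, 0, 1.9, 0],
  [10, 0, 0, 0, 0],
])

```text
clock: 16.0
eef_pos: [0.52, 0.0725, 0.1665]
tool_rot: [0.044, 0.988, 0.016, 0.149]
ft_force: [-0.5, 0.8, 0.8]
grip_width: 0.0216
grasp_force: 59.1
```

>>> servo_tool([
  [10, -0.6, 0, 1.9, 0],
  [10, 0, 0, 0, 0],
])

```text
clock: 16.25
eef_pos: [0.5212, 0.0725, 0.1649]
tool_rot: [0.044, 0.988, 0.016, 0.149]
ft_force: [-1.7, 0.6, 0.6]
grip_width: 0.0215
grasp_force: 59.2
```

>>> servo_tool([
  [10, -0.3, 0, 1, 0],
  [10, 0, 0, 0, 0],
  [10, 0, 0, 0, 0],
])

```text
clock: 16.62
eef_pos: [0.5217, 0.0725, 0.1641]
tool_rot: [0.044, 0.988, 0.016, 0.149]
ft_force: [-2.9, -0.7, 1.8]
grip_width: 0.0211
grasp_force: 59.2
```

>>> servo_tool([
  [10, 1.5, 0, -4.8, 0],
  [10, 3.5, 0, -11, 0],
  [10, 2, 0, -7, 0],
  [10, -2.5, -27.2, -0.5, 0],
  [10, -2.5, -27.2, -0.5, 0],
  [10, 0, 0, 0, 0],
  [10, 0, 0, 0, 0],
])

```text
clock: 17.5
eef_pos: [0.5083, 0.0183, 0.184]
tool_rot: [0.044, 0.988, 0.016, 0.149]
ft_force: [0.1, 0.1, -2.2]
grip_width: 0.0211
grasp_force: 59.1
```

```bash
python3 go.py; python3 pts.py i3.png | grep -E "px"
```

```text
t 17.5 tcp [0.5083 0.0183 0.184 ] tip [0.5741 0.0147 0.0986] pendir [ 0.5674 -0.0069 -0.8234] ideal [0.5736, -0.005, -0.819] j [ 0.0306  0.0768 -0.3916  0.8009  0.0094  0.1216] [ 0.0972  0.1321 -2.2421] 59.10372734069824
green 0.04 tool shift mm [ 14.612   53.266  -18.0259]
green 0.0 tool shift mm [ 2.668  53.386  20.1501]
yellow 0.04 tool shift mm [  9.5838  -0.9922 -19.0347]
yellow 0.0 tool shift mm [-2.3602 -0.8722 19.1413]
green 684 px [211 299] [247 334] mid [0.5882 0.0692 0.0747]
yellow 378 px [216 236] [238 271] mid [0.5815 0.0143 0.0706]
red 676 px [206 361] [241 397] mid [0.5887 0.1239 0.0747]
```

>>> servo_tool([
  [10, -1.2, -0.4, 7.6, 0],
  [10, -2, 0, 7.6, 0],
  [10, 0, 0, 0, 0],
])

```text
clock: 18.12
eef_pos: [0.5155, 0.0177, 0.1689]
tool_rot: [0.044, 0.988, 0.016, 0.148]
ft_force: [-0.1, 0.3, -1.2]
grip_width: 0.0213
grasp_force: 59.1
```

>>> servo_tool([
  [10, -0.9, 0, 2.9, 0],
  [10, 0, 0, 0, 0],
])

```text
clock: 18.38
eef_pos: [0.5175, 0.0176, 0.1674]
tool_rot: [0.044, 0.988, 0.016, 0.149]
ft_force: [-0.6, 0.2, -0.7]
grip_width: 0.0215
grasp_force: 59.1
```

>>> servo_tool([
  [10, -0.6, 0, 1.9, 0],
  [10, 0, 0, 0, 0],
])

```text
clock: 18.62
eef_pos: [0.5187, 0.0176, 0.1661]
tool_rot: [0.044, 0.988, 0.016, 0.149]
ft_force: [-1.4, 0.4, 0.4]
grip_width: 0.0214
grasp_force: 59.2
```

>>> servo_tool([
  [10, -0.5, 0, 1.6, 0],
  [10, 0, 0, 0, 0],
  [10, 0, 0, 0, 0],
])

```text
clock: 19.0
eef_pos: [0.5197, 0.0175, 0.1648]
tool_rot: [0.044, 0.988, 0.016, 0.149]
ft_force: [-2.1, 0.4, -0.6]
grip_width: 0.0213
grasp_force: 59.3
```

>>> servo_tool([
  [10, 1.5, 0, -4.8, 0],
  [10, 6, 0, -20, 0],
  [10, 12, 0, -38, 0],
  [10, 12, 0, -38, 0],
  [10, 12, 0, -38, 0],
  [10, 0, 0, 0, 0],
])

```text
clock: 19.75
eef_pos: [0.4377, 0.0192, 0.2877]
tool_rot: [0.044, 0.987, 0.016, 0.152]
ft_force: [0.6, 0.2, -1.2]
grip_width: 0.0214
grasp_force: 59.3
```

```bash
python3 go.py|head -1;python3 s.py
```

```text
t 19.75 tcp [0.4377 0.0192 0.2877] tip [0.5041 0.0155 0.2027] pendir [ 0.5724 -0.0069 -0.82  ] ideal [0.5736, -0.005, -0.819] j [ 0.0393 -0.1392 -0.322   1.0802  0.0066  0.1296] [ 0.6421  0.1952 -1.2089] 59.30024027824402
[ 0.0393 -0.1392 -0.322   1.0802  0.0066  0.1296] [0.4377 0.0192 0.2877] 19.75
[[-0.9496  0.0821  0.3024]
 [ 0.092   0.9956  0.0185]
 [-0.2996  0.0454 -0.953 ]] tilt x 17.606195418182466 y 1.1098536167222461 [ 0.6421  0.1952 -1.2089] 59.30024027824402 0.021438133856890074
```

Yellow's press estimate is only about 2 mm and the force reading is noisy. I have time, so I'll press yellow once more to be sure.

>>> servo_tool([
  [10, -12, 0, 38, 0],
  [10, -12, 0, 38, 0],
  [10, -12, 0, 38, 0],
  [10, -4, 0, 13, 0],
  [10, 0, 0, 0, 0],
  [10, 0, 0, 0, 0],
])

```text
clock: 20.5
eef_pos: [0.513, 0.0177, 0.1758]
tool_rot: [0.044, 0.988, 0.016, 0.15]
ft_force: [-0.4, -0.2, -0.9]
grip_width: 0.0215
grasp_force: 59.3
```

```bash
python3 go.py|head -1
```

```text
t 20.5 tcp [0.513  0.0177 0.1758] tip [0.5789 0.0141 0.0905] pendir [ 0.5681 -0.0071 -0.823 ] ideal [0.5736, -0.005, -0.819] j [ 0.029   0.0933 -0.3967  0.7785  0.0096  0.1199] [-0.3763 -0.1575 -0.8512] 59.2788827419281
```

>>> servo_tool([
  [10, -1.5, 0, 4.8, 0],
  [10, -1.5, 0, 4.8, 0],
  [10, 0, 0, 0, 0],
  [10, -0.6, 0, 1.9, 0],
  [10, -0.6, 0, 1.9, 0],
  [10, 0, 0, 0, 0],
  [10, 0, 0, 0, 0],
])

```text
clock: 21.38
eef_pos: [0.5209, 0.0176, 0.1635]
tool_rot: [0.044, 0.988, 0.016, 0.149]
ft_force: [-0.7, 0.3, 2.5]
grip_width: 0.0211
grasp_force: 59.5
```

>>> servo_tool([
  [10, 1.5, 0, -4.8, 0],
  [10, 6, 0, -20, 0],
  [10, 12, 0, -38, 0],
  [10, 12, 0, -38, 0],
  [10, 12, 0, -38, 0],
  [10, -16.5, -40.3, 0.4, 0],
  [10, -16.5, -40.3, 0.4, 0],
  [10, -16.5, -40.3, 0.4, 0],
  [10, -16.5, -40.3, 0.4, 0],
  [10, -16.5, -40.3, 0.4, 0],
  [10, -16.5, -40.3, 0.4, 0],
  [10, -16.5, -40.3, 0.4, 0],
  [10, -16.5, -40.3, 0.4, 0],
  [10, 0, 0, 0, 0],
])

```text
clock: 23.12
eef_pos: [0.5381, -0.3167, 0.3027]
tool_rot: [0.046, 0.988, 0.016, 0.148]
ft_force: [-0.4, 0.3, -1.0]
grip_width: 0.0214
grasp_force: 59.2
```

>>> servo_tool([
  [10, 0, 0, 0, 0.188],
  [10, 0, 0, 0, 0.188],
  [10, 0, 0, 0, 0.188],
  [10, 0, 0, 0, 0.188],
  [10, 0, 0, 0, 0.188],
  [10, 0, 0, 0, 0.188],
  [10, 0, 0, 0, 0.188],
  [10, 0, 0, 0, 0.188],
  [10, 0, 0, 0, 0.188],
  [10, 0, 0, 0, 0.188],
  [10, 0, 0, 0, 0.188],
  [10, 0, 0, 0, 0.188],
  [10, 0, 0, 0, 0.188],
  [10, 0, 0, 0, 0.188],
  [10, 0, 0, 0, 0.188],
  [10, 0, 0, 0, 0.188],
  [10, 0, 0, 0, 0.035],
  [10, 0, 0, 0, 0],
  [10, 0, 0, 0, 0],
])

```text
clock: 25.5
eef_pos: [0.5381, -0.3138, 0.3043]
tool_rot: [0.989, 0.009, 0.15, -0.008]
ft_force: [0.3, -0.4, -1.3]
grip_width: 0.0214
grasp_force: 59.3
```

```bash
cat > back.py <<'E'
from h import *
np.set_printoptions(precision=4,suppress=True)
o=status.get_obs();R=Rn.from_quat(o["tool_rot"]).as_matrix();p=o["eef_pos"]
tip=p+R@np.array([-.0379,-.002,.101]); dn=R@np.array([-.2986,.003,.9544])
print("t",o["clock"],"tcp",p,"tip",tip,"pendir",dn,"j",o["joint_pos"],o["ft_force"],o["grasp_force"])
for z in (.08,.05,.015): print(z,"tool shift mm",1000*R.T@(np.array([.548,-.312,z])-tip))
print("down 10mm",R.T@[0,0,-10])
E
python3 back.py; python3 - <<'E'
from h import *
ims=[]
for n in ["scene","top","wrist"]:
    img,d,*C=cam(n); ims.append(img)
    for l in ["stand_mouth","probe_tip"]:
        for r in viewer.spot_point(n,l)[:2]: print(n,l,round(r["p"],2),np.round(r["pixel"],1),at_z(r["pixel"],.06,*C).round(4))
a=cv2.resize(ims[0][130:270,150:270],(480,560)); b=ims[2][:, 200:]; b=cv2.resize(b,(312,384)); c=np.zeros((560,792,3),np.uint8);c[:,:480]=a;c[:384,480:]=b
save("k.png",c)
E
```

```text
t 25.5 tcp [ 0.5381 -0.3138  0.3043] tip [ 0.5317 -0.3105  0.1967] pendir [-0.0026  0.0097 -1.    ] j [-0.6163  0.2834  0.1883  1.2384  0.1871  2.5289] [ 0.3145 -0.3775 -1.2903] 59.346832036972046
0.08 tool shift mm [-19.0313   3.3131 116.2178]
0.05 tool shift mm [-27.9191   3.6967 144.8685]
0.015 tool shift mm [-38.2881   4.1443 178.2943]
down 10mm [-2.9626  0.1279  9.5502]
scene stand_mouth 0.68 [220.8 196.6] [ 0.5501 -0.3107  0.06  ]
scene probe_tip 0.8 [175.5 191.9] [ 0.2606 -0.2929  0.06  ]
scene probe_tip 0.77 [228.3 224.1] [ 0.6084 -0.2363  0.06  ]
top stand_mouth 0.75 [185.3 318.1] [ 0.5387 -0.3088  0.06  ]
wrist stand_mouth 0.96 [209.9 259.1] [ 0.5473 -0.3157  0.06  ]
```

View pics/k.png

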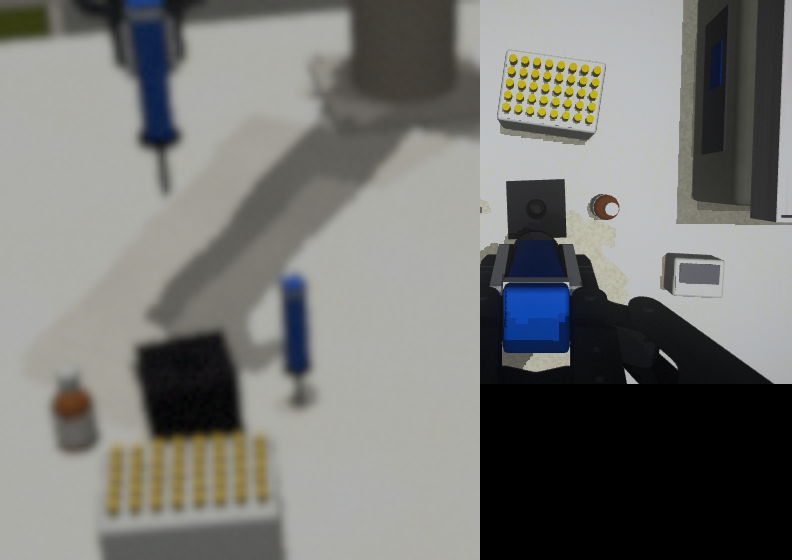

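The empty stand hole shows clearly in the wrist view at ≈[208,257], i.e. (0.547, −0.314), matching the pen's original spot. The pen is upright again, so I position it above the hole.

>>> servo_tool([
  [10, -4.75, 1, 29, 0],
  [10, -4.75, 1, 29, 0],
  [10, -4.75, 1, 29, 0],
  [10, -4.75, 1, 29, 0],
  [10, 0, 0, 0, 0],
  [10, 0, 0, 0, 0],
])

```text
clock: 26.7
eef_pos: [0.555, -0.3166, 0.1892]
tool_rot: [0.989, 0.009, 0.151, -0.007]
ft_force: [-0.1, -0.9, -2.7]
grip_width: 0.0213
grasp_force: 59.3
```

```bash
python3 back.py; python3 - <<'E'
from h import *
ims=[]
for n in ["scene","wrist"]:
    img,d,*C=cam(n); ims.append(img)
    for l in ["stand_mouth","probe_tip"]:
        for r in viewer.spot_point(n,l)[:2]: print(n,l,round(r["p"],2),np.round(r["pixel"],1),at_z(r["pixel"],.06,*C).round(4))
a=cv2.resize(ims[0][150:250,160:230],(420,600)); b=cv2.resize(ims[1][100:300,160:350],(380,400)); c=np.zeros((600,800,3),np.uint8);c[:,:420]=a;c[:400,420:]=b
save("l.png",c)
E
```

```text
t 26.7 tcp [ 0.555  -0.3166  0.1892] tip [ 0.5488 -0.3134  0.0815] pendir [-0.001   0.0092 -1.    ] j [-0.6032  0.3615 -0.0039  0.9638  0.184   2.5436] [-0.0601 -0.9052 -2.6724] 59.340696930885315
0.08 tool shift mm [-1.2035 -1.4404  1.2246]
0.05 tool shift mm [-10.1359  -1.0753  29.8617]
0.015 tool shift mm [-20.557   -0.6493  63.2715]
down 10mm [-2.9775  0.1217  9.5457]
scene stand_mouth 0.91 [222.  194.4] [ 0.5546 -0.3179  0.06  ]
scene probe_tip 0.7 [229.5 225.1] [ 0.6149 -0.2345  0.06  ]
scene probe_tip 0.61 [211.6 195. ] [ 0.4996 -0.3096  0.06  ]
wrist stand_mouth 0.86 [241.8 252.2] [ 0.5459 -0.3135  0.06  ]
wrist probe_tip 0.63 [229.1 167.1] [ 0.5553 -0.2403  0.06  ]
```

View pics/l.png

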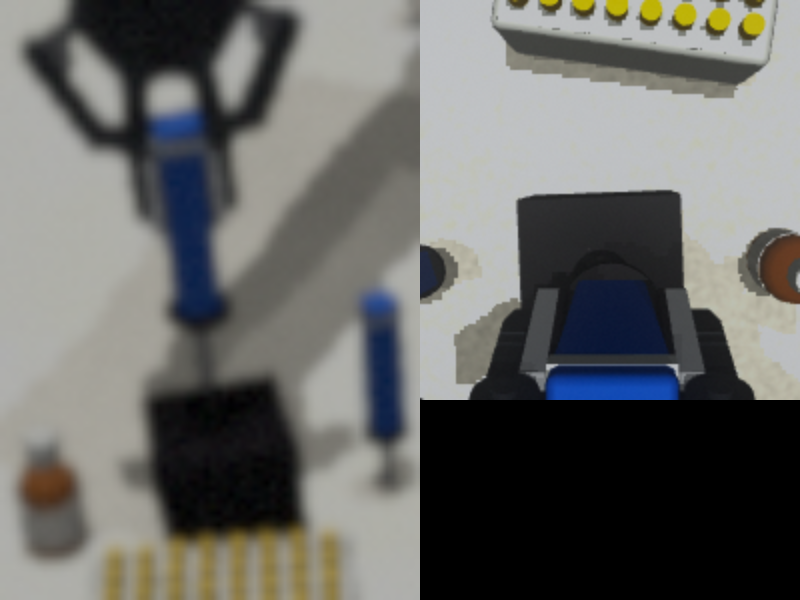

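Tip is right over the stand's hole. Lowering.

>>> servo_tool([
  [10, -4.5, 0.1, 14.3, 0],
  [10, -4.5, 0.1, 14.3, 0],
  [10, 0, 0, 0, 0],
])

```text
clock: 27.38
eef_pos: [0.5527, -0.3149, 0.1548]
tool_rot: [0.989, 0.008, 0.148, -0.009]
ft_force: [0.2, 0.5, -0.8]
grip_width: 0.0215
grasp_force: 59.4
```

>>> servo_tool([
  [10, -3.9, 0.1, 12.4, 0],
  [10, -3.9, 0.1, 12.4, 0],
  [10, 0, 0, 0, 0],
])

```text
clock: 27.75
eef_pos: [0.5531, -0.3151, 0.1298]
tool_rot: [0.989, 0.008, 0.148, -0.009]
ft_force: [-0.6, 0.2, -0.9]
grip_width: 0.0209
grasp_force: 59.3
```

```bash
python3 back.py
```

```text
t 27.75 tcp [ 0.5531 -0.3151  0.1298] tip [ 0.5465 -0.3116  0.0222] pendir [-0.0055  0.0121 -0.9999] j [-0.6028  0.409  -0.0963  0.8292  0.1839  2.5439] [-0.555   0.1613 -0.9493] 59.349337220191956
0.08 tool shift mm [ 18.4177  -0.457  -54.8112]
0.05 tool shift mm [  9.6115  -0.0017 -26.1365]
0.015 tool shift mm [-0.6623  0.5294  7.3175]
down 10mm [-2.9354  0.1517  9.5583]
```

>>> servo_tool([
  [10, -1.5, 0, 4.8, 0],
  [10, 0, 0, 0, 0],
])

```text
clock: 28.0
eef_pos: [0.5542, -0.3158, 0.1268]
tool_rot: [0.989, 0.008, 0.15, -0.008]
ft_force: [-0.2, -0.6, -0.5]
grip_width: 0.0214
grasp_force: 59.3
```

>>> servo_tool([
  [10, -0.9, 0, 2.4, 0],
  [10, 0, 0, 0, 0],
])

```text
clock: 28.25
eef_pos: [0.554, -0.3158, 0.1243]
tool_rot: [0.989, 0.008, 0.15, -0.008]
ft_force: [0.1, -0.1, -1.5]
grip_width: 0.0215
grasp_force: 59.3
```

>>> servo_tool([
  [10, -0.6, 0, 1.9, 0],
  [10, 0, 0, 0, 0],
])

```text
clock: 28.5
eef_pos: [0.5543, -0.316, 0.1228]
tool_rot: [0.989, 0.009, 0.15, -0.008]
ft_force: [-0.1, -0.0, -0.1]
grip_width: 0.021
grasp_force: 59.7
```

>>> servo_tool([
  [10, -0.4, 0, 1.2, 0],
  [10, 0, 0, 0, 0],
])

```text
clock: 28.75
eef_pos: [0.5545, -0.316, 0.1227]
tool_rot: [0.988, 0.009, 0.151, -0.008]
ft_force: [-3.2, 1.2, 6.8]
grip_width: 0.0212
grasp_force: 60.7
```

Seated at the same height as when taken. Release and withdraw.

>>> servo_tool([
  [30, 0, 0, -0.5, 0],
  [45, 0, 0, 0, 0],
  [60, 0, 0, 0, 0],
  [60, 0, 0, 0, 0],
  [60, 0, 0, 0, 0],
  [60, 0, 0, -20, 0],
  [60, 0, 0, -40, 0],
  [60, 0, 0, -40, 0],
  [60, 0, 0, -40, 0],
  [60, 0, 0, -40, 0],
  [60, 0, 0, 0, 0],
  [60, 0, 0, 0, 0],
  [60, 0, 0, 0, 0],
])

```text
clock: 30.38
eef_pos: [0.5001, -0.3185, 0.2916]
tool_rot: [0.989, 0.008, 0.149, -0.009]
ft_force: [-0.5, 0.3, -0.7]
grip_width: 0.0601
grasp_force: 0.0
```

```bash
python3 s.py|head -1; python3 - <<'E'
from h import *
np.set_printoptions(precision=4,suppress=True)
ims=[]
for n in ["scene","wrist"]:
    img,d,*C=cam(n); ims.append(img)
H,W=d.shape; vv,uu=np.mgrid[0:H,0:W]
P=cv2.undistortPoints(np.stack([uu,vv],-1).reshape(-1,1,2).astype(float),C[0],C[1])[:,0]
X=(np.c_[P,np.ones(len(P))]*d.reshape(-1,1))@C[2][:3,:3].T+C[2][:3,3]
rgb=ims[1].reshape(-1,3).astype(int); m=(rgb[:,2]>rgb[:,0]+40)&(d.ravel()>0)&(abs(X[:,0]-.55)<.05)&(abs(X[:,1]+.31)<.04)&(X[:,2]>.15)
t=X[m]; print(len(t),t.mean(0),np.percentile(t[:,2],[5,50,95])); A=np.linalg.lstsq(np.c_[t[:,:2],np.ones(len(t))],t[:,2],rcond=None)[0]; print("top slope",A[:2])
a=cv2.resize(ims[0][140:270,110:270],(480,390)); b=cv2.resize(ims[1],(320,240)); c=np.zeros((390,800,3),np.uint8);c[:,:480]=a;c[:240,480:]=b
save("m.png",c)
E
```

```text
[-0.6654  0.2336  0.091   1.2031  0.1984  2.4816] [ 0.5001 -0.3185  0.2916] 30.375
672 [ 0.5483 -0.3156  0.1697] [0.1686 0.1697 0.1709]
top slope [-0.0018 -0.005 ]
```

View pics/m.png

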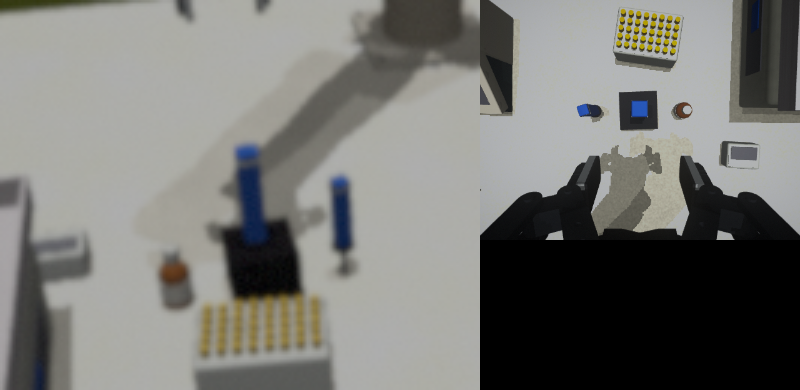

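The pen stands upright in its stand: the top is at z = 0.170, the same as before, and level. The neighbours are unmoved and the gripper is clear.

```bash
python3 -c "
from workcell import bot; print(bot.job_done())"
```

```text
the job is handed in; nothing more can be done
None
```

The job is handed in at about 31 s. The pen's tip pressed green, then yellow (yellow a second time, because the first reading was unclear). It was within about 1° of square to the panel, and red was never approached. The pen is back upright and fully home in its stand, let go, and the things around the stand look unmoved.

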